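# Rake the bolt out of the deep bay

### The job

The hex bolt has slid to the back of one bay of the covered two-bay parts rack, too deep for fingers. Pick up the long picker by its wooden handle, pass its blade into that bay over the bolt, lower it behind the bolt and draw the bolt wholly out of the bay in front of the rack, touching the bolt only with the picker. Leave the tension spring in the other bay where it lies, and finish by letting go of the picker on the table.

Things in the scene. Friction and masses are not known exactly. Their poses are not given: they have to be found in the camera images.
- rack: Fixed plywood rack, see-through roof of thin steel bars, 150 mm wide, 98 high. Origin: underside, middle of the open front (mouth, x = 0); x points into the bays, z up. Two bays centred on y = +36 and -36 mm, each 66 wide, 160 deep, open inside from floor top z = 4 mm to roof underside z = 94 mm; walls 6 mm. The 4 mm floor runs on 80 mm before the mouth as a flat sill without lip.
- picker: Long picker, 0.25 kg, standing upright as used. Origin: underside, middle of handle; x along the shaft to the blade, z up. Wooden handle block 44 mm along x, 26 along y (grip across y), top z = 100 mm, on a steel foot 60x50x6 mm. Steel shaft 10x10 mm at z = 30 to 40 mm runs to an upright flat blade at x = 220 mm: 44 mm wide along y, 6 thick, z = 0 to 40 mm.
- hex_bolt: The steel hex bolt to fetch, 46 mm long with a head 18 mm wide at one end, 16 mm high as it lies; origin on its underside at the middle of its length; its length is its y axis. It lies roughly lengthwise in one of the two bays, its middle 95 to 110 mm from the mouth, and slides freely (34 g).
- tension_spring: Steel coil spring, 73 mm long, 20 mm round, lying roughly lengthwise in the other bay; origin on its underside at the middle; to be left alone.

How it is judged (in metres and radians):
On the way:
1. the picker's blade is deep in a bay and lowered, with the bolt still inside (x of picker in the frame of rack above -0.12 m and z of picker in the frame of rack below 0.018 m and x of hex_bolt in the frame of rack above 0.05 m and y of picker in the frame of rack between -0.075 and 0.075 m), for 0.1 s.
At the end, for the whole second after the job is handed in: The bolt lies at rest on the sill or table in front of the rack, wholly out of the bay (its middle 22 to 200 mm before the mouth plane and within 120 mm of the rack's middle line); the picker lies or stands at rest on the table or sill; the spring is within 20 mm of where it was (x of hex_bolt in the frame of rack between -0.2 and -0.022 m and y of hex_bolt in the frame of rack between -0.12 and 0.12 m and height (world z) of hex_bolt between -0.02 and 0.03 m and linear speed of each of hex_bolt, picker below 0.02 m/s and height (world z) of picker between -0.02 and 0.06 m and distance of tension_spring from where it was at the start of the episode below 0.02 m); the robot touches nothing.
It fails at once if the robot itself touches the bolt (contact force between any of the fingers, the arm and hex_bolt above 0.3 N).
It fails at once if the spring is shifted more than 20 mm (distance of tension_spring from where it was at the start of the episode above 0.02 m).
It also fails if it takes over 48 s, if anything falls off the work surface, if the arm or the gripper's body presses on something with over 40 N, if the wrist force passes 120 N, or if a joint passes its speed limit or range.

### The arm

A 6-joint arm with a two-finger parallel gripper is mounted at the origin on the work surface; the furniture and walls round the work are solid. World frame = base frame: x ahead of the robot, y to its left, z up, the work surface at z = 0. Lengths are in mm, angles in rad, forces in N, time in s.
With the tool pointing down it reaches from about 300 to 775 mm from the base axis. Payload 14.6 kg.
Tool frame: the origin (TCP) lies at the very end of the fingers, on their centre line; the grasp point (between the pads) lies 19 mm behind it; z points along the fingers, y is the line along which they close (so a half turn about z gives the same grasp; the last joint's range is limited). The gripper opens to 94 mm and grips with 3 to 60 N. Pads are 16 mm wide; open, the fingers measure 119 mm over their backs; the gripper's body (75 mm by 177 mm) begins 78 mm behind the grasp point.
Start: joints at [-1.373, 0.3, 1.521, -0, 1.321, -0.067], TCP at [143.937, -530.821, 205.446] pointing down, gripper open.
Joint ranges: [-3.03, 3.03], [-0.79, 2.21], [0.23, 2.52], [-1.04, 4.18], [0, 3.07], [-2.55, 2.55]. Speed limits (rad/s): [2.22, 2.22, 2.57, 3.14, 3.14, 3.14].

### API

Orientations are given as [roll, pitch, yaw] about the fixed x, y, z axes, in that order (R = Rz(yaw) Ry(pitch) Rx(roll)).
In Python, from cell import manip gives the robot as it stands.
- The arm moves only by the tool servo_tool, never from a script. Its argument "motion" is a list that holds one entry, the list of rows, each a list of 7 numbers: the shift along the world's x, y, z as a fraction of full scale, then the turn, a rotation vector about the world's x, y, z as a fraction of full scale, then the closure, from 0 (fully open) to 1 (shut). In form: [[[x, y, z, rx, ry, rz, gripper], ...]]. A call has 1 to 10 rows; each row is the pose to reach, as a shift and turn from the pose commanded when the call began, turning the shorter way round; what a row does not reach only later rows make up. Full scale, the value 1, is 0.5 m for a shift and pi rad for a turn. A row lasts 1/10 s, in which the tool goes at most 50 mm and 8.59 degrees, less where a joint would pass 70% of its speed; a pose out of reach is approached as far as the arm can. A call with a number of a shift or a turn outside -1 to 1 is refused whole. A call with a gripper value outside its range is refused whole. The fingers move at their own pace and stop on an object; "newtons" is the grip in N (left out, the last holds). Time passes only in rows, so rows that repeat a pose let the fingers close. It gives the time, the measured TCP pose, the force, the opening and the grip force at its end, in the units of the state.
- manip.read_state(): the state, without advancing time (a new reading comes with each control period).
- manip.camera(name): name is "side" or "top" or "wrist"; returns a dict with "frame" (480x640x3 uint8, red, green, blue), "range_z" (480x640 float32, mm along the optical axis (not along the pixel's ray), 0 where there is no reading), "vfov" (degrees; the focal length in pixels is half the picture's height over the tangent of half this angle, whatever the lens; pixels are square), "cx", "cy" (the principal point, pixels), "cam_to_world" (4x4, takes a point from camera to world coordinates). Camera axes: x right, y down, z forward; pixel columns grow to the right and rows downward; lengths in mm; the calibration is good to about 2 mm. A picture is of the moment at which its call begins.
- manip.sign_off(): hands the job in; it is judged then, once.
The state is a dict: "clock": time; "joints": joint angles; "qd": joint speeds; "effort": joint torques, N m; "eef_pos": TCP position; "eef_rot": TCP orientation; "wrist_force": force on the tool from outside, world axes, zero at the start; "moment": the same for the moment, N m; "finger_gap": finger opening in mm; "finger_force": force on a finger pad.
Only numpy, scipy, OpenCV 4.12 (cv2) and the standard library are available. Lean on these libraries where they do the work, as an engineer would, in place of code of your own. Each camera call takes 0.05 s, during which the arm holds its last target. There are 200 camera calls.

## Working session

There is one attempt and no reset: what is moved stays moved. The work goes in short steps, Python scripts to look and compute and a tool call to move; the robot and the scene stay as the last step left them, time stands still between calls to the robot, and variables do not carry over. Pictures are saved under pics/ and viewed, at most 10 in all, crops included, and the job is handed in when it is done.

Besides the shell and the picture viewer there is one more tool, called after "Call:" by a JSON object that holds its "op" and its "data". servo_tool: Moves the arm, as the interface text tells. Its arguments: {"type":"object","properties":{"motion":{"type":"array"},"newtons":{"type":"number"}},"required":["motion"]}

```bash
mkdir -p pics; cat > h.py <<'E'
import numpy as np,cv2
from cell import manip
def cap(n,tag):
    c=manip.camera(n); cv2.imwrite(f'pics/{tag}.png',c['frame'][:,:,::-1]); np.savez(f'pics/{tag}.npz',**c); return c
def pts(tag):
    c=np.load(f'pics/{tag}.npz'); f=240/np.tan(np.radians(c['vfov'])/2); z=c['range_z']
    v,u=np.mgrid[:480,:640]; P=np.stack([(u-c['cx'])/f*z,(v-c['cy'])/f*z,z,np.ones_like(z)],-1)
    W=(P@c['cam_to_world'].T)[...,:3]; W[z==0]=np.nan; return W
E
python3 - <<'E'
from h import *
for n in('top','side'):
    c=cap(n,n+'0'); print(n,c['vfov'],c['cx'],c['cy'],c['cam_to_world'].round(3).tolist())
s=manip.read_state();print(s['clock'],s['eef_pos'],s['eef_rot'],s['finger_gap'])
E
```

```text
top 42.77134607805738 322.19230566369083 240.92341310029732 [[0.015, -0.991, 0.136, 408.475], [-1.0, -0.016, -0.008, -26.836], [0.01, -0.136, -0.991, 1175.794], [0.0, 0.0, 0.0, 1.0]]
side 49.79021844264962 311.89785221810394 236.22104181979822 [[0.99, -0.086, 0.113, 439.693], [-0.142, -0.525, 0.839, -848.015], [-0.013, -0.846, -0.532, 543.716], [0.0, 0.0, 0.0, 1.0]]
0.1 [ 143.88957524 -530.59414049  204.93713857] [-3.14054102e+00 -7.15688577e-05  2.64821388e-01] 93.70038146573047
```

View pics/top0.png

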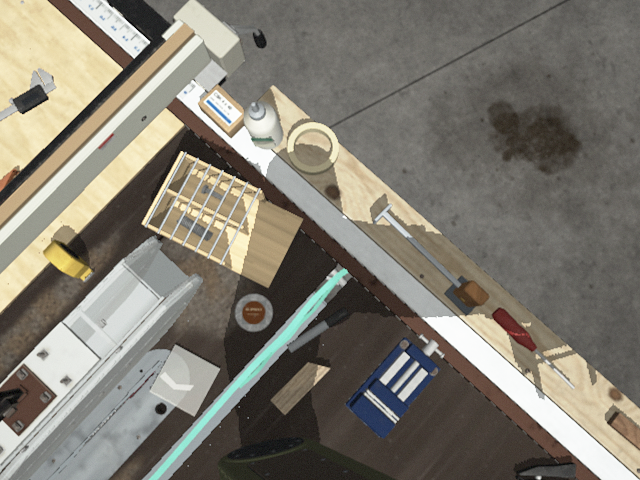

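View pics/side0.png

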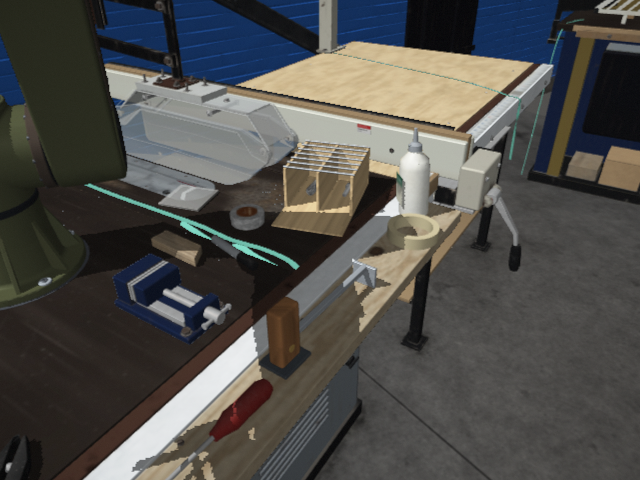

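The top view shows the rack (roof corners about (183,152), (143,222), mouth about (262,190)-(232,265), sill to (302,215)-(268,287)). The picker's handle is at (473,291) and its blade at (385,213). Next I'll enlarge the crops.

```bash
python3 - <<'E'
from h import *
im=cv2.imread('pics/top0.png')
a=cv2.resize(im[140:300,130:320],None,fx=4,fy=4,interpolation=cv2.INTER_CUBIC)[:600]
cv2.imwrite('pics/c1.png',a)
b=cv2.resize(im[195:320,360:500],None,fx=4.5,fy=4.5,interpolation=cv2.INTER_CUBIC); cv2.imwrite('pics/c2.png',b)
W=pts('top0')
for u,v in[(473,291),(385,213),(460,300),(420,245),(302,215),(268,287),(262,190),(232,265),(183,152),(143,222),(190,225),(210,185)]: print(u,v,W[v,u].round(1))
E
```

```text
473 291 [ 471.3 -300.7  103. ]
385 213 [ 619.5 -153.5   38.4]
460 300 [ 459.4 -299.9    7.8]
420 245 [ 559.5 -219.    39.9]
302 215 [619.7   3.9   1.8]
268 287 [478.7  66.    5.2]
262 190 [646.9  74.1  97.4]
232 265 [519.5 135.7   6.9]
183 152 [716.3 220.1  91.3]
143 222 [585.7 284.7  94.4]
190 225 [592.5 215.   26.9]
210 185 [675.7 184.4   4.2]
```

View pics/c1.png

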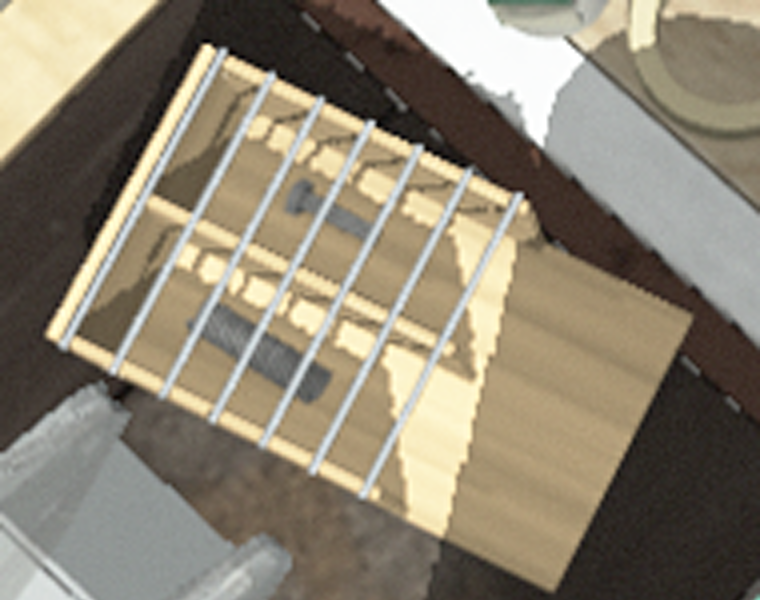

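View pics/c2.png

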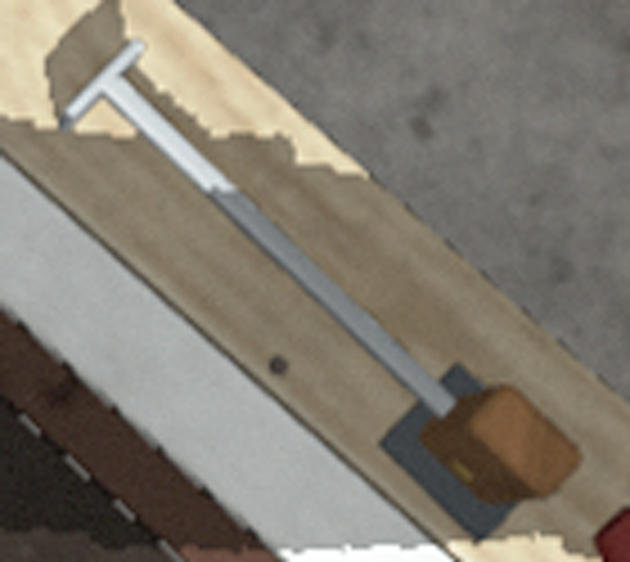

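The c1 crop shows the bolt in the right-hand bay (image right, rack -y), with its head at about (300,198) and its tail at about (368,228). The spring is in the other bay, centred at about (258,358). In c2, the blade's top edge runs from (140,42) to (65,125), the shaft runs from (110,85) to (445,405), and the handle top is at about (528,440).

```bash
cat >> h.py <<'E'
def proj(tag,u,v,z):
    c=np.load(f'pics/{tag}.npz'); f=240/np.tan(np.radians(c['vfov'])/2); T=c['cam_to_world']
    d=T[:3,:3]@[(u-c['cx'])/f,(v-c['cy'])/f,1]; o=T[:3,3]; return (o+d*(z-o[2])/d[2])[:2]
def rect(Q): r=cv2.minAreaRect(Q.astype(np.float32)); return [np.round(x,1) for x in r]
def picker(tag,lo=200,zoff=0):
    W=pts(tag); return W
E
python3 - <<'E'
from h import *
W=pts('top0').reshape(-1,3); R=W[(W[:,0]>420)&(W[:,0]<660)&(W[:,1]<-110)&(W[:,1]>-340)]
h=R[(R[:,2]>94)&(R[:,2]<108)]; print('handle',len(h),h.mean(0).round(1),rect(h[:,:2]))
s=R[(R[:,2]>31)&(R[:,2]<46)]; print('steel',len(s),s[:,2].mean())
d=np.array([1,1])/2**.5; t=(s[:,:2]-h.mean(0)[:2])@d
sh=s[(t>40)&(t<195)]; x=sh[:,:2]; l=cv2.fitLine(x.astype(np.float32),2,0,.01,.01).ravel(); print('shaft',l.round(3),np.degrees(np.arctan2(l[1],l[0])))
b=s[t>208]; print('blade',len(b),b.mean(0).round(1),rect(b[:,:2]))
f=R[(R[:,2]>3)&(R[:,2]<12)];
c1=lambda u,v,z: proj('top0',130+(u+.5)/4-.5,140+(v+.5)/4-.5,z)
c2=lambda u,v,z: proj('top0',360+(u+.5)/4.5-.5,195+(v+.5)/4.5-.5,z)
for n,p in dict(bladeA=(140,42,40),bladeB=(65,125,40),ht=(528,440,100),foot_a=(458,365,6),foot_b=(383,442,6),foot_c=(480,538,6)).items(): print(n,c2(*p).round(1))
P={n:c1(*p) for n,p in dict(sR=(692,318,4),sL=(555,590,4),bR=(208,45,98),bL=(47,335,98),fR=(528,202,98),fL=(375,494,98)).items()}
for n in P: print(n,P[n].round(1))
M={'sR':(-80,-75),'sL':(-80,75),'bR':(166,-75),'bL':(166,75)}
A=np.array([M[k] for k in M],float);B=np.array([P[k] for k in M])
a0,b0=A.mean(0),B.mean(0);U,S,V=np.linalg.svd((A-a0).T@(B-b0));Rm=(U@V).T
th=np.arctan2(Rm[1,0],Rm[0,0]);o=b0-Rm@a0;print('rack',o.round(1),np.degrees(th),'det',np.linalg.det(Rm),'res',((A@Rm.T+o)-B).round(1).tolist())
for n,p in dict(head=(290,200,8),tail=(372,230,8),spa=(192,325,10),spb=(325,388,10)).items(): print(n,(Rm.T@(c1(*p)-o)).round(1))
np.savez('rack.npz',o=o,th=th,R=Rm)
for xp,yp in((-265,-36),(-82,-36),(-250,-36)): print(xp,(Rm@[xp,yp]+o).round(1))
E
```

```text
handle 353 [ 469.7 -307.5   99.3] [array([ 469.6, -308.2]), array([43.1, 26.3]), np.float64(44.8)]
steel 742 39.25746753711743
shaft [   0.693    0.721  551.299 -222.956] 46.146866
blade 106 [ 620.1 -150.8   39.2] [array([ 619.1, -153.1]), array([13.6, 43.4]), np.float64(45.5)]
bladeA [ 636.8 -164.1]
bladeB [ 601.  -132.8]
ht [ 469.2 -308.4]
foot_a [ 505.9 -303.7]
foot_b [ 472.7 -271.3]
foot_c [ 432.8 -311.9]
sR [611.2   2.5]
sL [478.5  65.3]
bR [716.4 221.1]
bL [582.6 286.4]
fR [646.5  74.7]
fL [514.  138.3]
rack [578.7 105. ] 64.48936938052799 det 0.9999999999999999 res [[0.7, -2.0], [-2.0, -0.2], [1.4, 1.4], [-0.1, 0.7]]
head [121.8 -38. ]
tail [ 79.3 -42.5]
spa [134.6  37.5]
spb [63.2 36.2]
-265 [ 497.  -149.6]
-82 [575.8  15.5]
-250 [ 503.5 -136.1]
```

Call:
{"op": "servo_tool", "data": {"motion": [[[0.651,0.445,0,0,0,0.173,0],[0.651,0.445,0,0,0,0.173,0],[0.651,0.445,0,0,0,0.173,0],[0.651,0.445,0,0,0,0.173,0],[0.651,0.445,0,0,0,0.173,0],[0.651,0.445,0,0,0,0.173,0],[0.651,0.445,0,0,0,0.173,0],[0.651,0.445,0,0,0,0.173,0],[0.651,0.445,0,0,0,0.173,0],[0.651,0.445,0,0,0,0.173,0]]], "newtons": 60}}

```text
clock: 1.1
eef_pos: [469.7, -307.7, 204.9]
eef_rot: [-3.141, 0.0, 0.81]
wrist_force: [-0.7, -0.2, -0.4]
finger_gap: 94.1
finger_force: 0.0
```

Call:
{"op": "servo_tool", "data": {"motion": [[[0,0,-0.08,0,0,0,0],[0,0,-0.16,0,0,0,0],[0,0,-0.24,0,0,0,0],[0,0,-0.286,0,0,0,0],[0,0,-0.286,0,0,0,0],[0,0,-0.286,0,0,0,1],[0,0,-0.286,0,0,0,1],[0,0,-0.286,0,0,0,1],[0,0,-0.286,0,0,0,1],[0,0,-0.286,0,0,0,1]]]}}

```text
clock: 2.1
eef_pos: [469.6, -308.5, 63.0]
eef_rot: [3.141, -0.0, 0.808]
wrist_force: [0.5, 0.4, -0.4]
finger_gap: 57.6
finger_force: 0.0
```

Call:
{"op": "servo_tool", "data": {"motion": [[[0,0,0,0,0,0,1],[0,0,0,0,0,0,1],[0,0,0,0,0,0,1],[0,0,0,0,0,0,1],[0,0,0,0,0,0,1]]]}}

```text
clock: 2.6
eef_pos: [469.4, -308.3, 62.4]
eef_rot: [-3.142, 0.0, 0.808]
wrist_force: [0.3, -0.5, -0.5]
finger_gap: 25.7
finger_force: 60.0
```

Call:
{"op": "servo_tool", "data": {"motion": [[[0,0,0.04,0,0,0,1],[0,0,0.08,0,0,0,1],[0,0,0.12,0,0,0,1],[0.009,0.053,0.12,0,0,0.017,1],[0.018,0.106,0.12,0,0,0.034,1],[0.028,0.159,0.12,0,0,0.051,1],[0.037,0.212,0.12,0,0,0.068,1],[0.046,0.265,0.12,0,0,0.085,1],[0.055,0.317,0.12,0,0,0.101,1],[0.055,0.317,0.12,0,0,0.101,1]]]}}

```text
clock: 3.6
eef_pos: [497.1, -147.4, 122.2]
eef_rot: [-3.141, -0.0, 1.13]
wrist_force: [0.1, -0.6, -2.7]
finger_gap: 25.6
finger_force: 60.0
```

```bash
python3 - <<'E'
from h import *
s=manip.read_state();print(s['eef_pos'].round(1),s['eef_rot'],s['wrist_force'].round(1))
cap('top','top1');cap('side','side1')
W=pts('top1').reshape(-1,3); k=np.load('rack.npz'); Q=W.copy(); Q[:,:2]=(W[:,:2]-k['o'])@k['R']
m=(np.abs(Q[:,1]+36)<40)&(Q[:,2]>70)&(Q[:,2]<115)&(Q[:,0]>-230)&(Q[:,0]<-25);s=Q[m]
print(len(s)); 
for a in range(-230,-20,15):
    t=s[(s[:,0]>=a)&(s[:,0]<a+15)]
    if len(t): print(a,len(t),np.median(t,0).round(1),t[:,1].min().round(1),t[:,1].max().round(1))
im=cv2.imread('pics/top1.png')[130:330,130:400];cv2.imwrite('pics/c3.png',cv2.resize(im,None,fx=2.9,fy=2.9,interpolation=2))
E
```

```text
[ 497.1 -147.4  122.2] [-3.14080818e+00 -2.69999248e-04  1.12967993e+00] [ 0.1 -0.6 -2.7]
691
-230 1 [-215.1  -31.1  101.5] -31.1 -31.1
-215 44 [-205.7  -34.6   99.1] -40.6 -30.6
-200 53 [-192.3  -35.1   98.9] -40.5 -30.5
-185 53 [-177.3  -35.1   99.1] -40.6 -30.5
-170 53 [-162.2  -35.2   99.6] -40.9 -30.4
-155 49 [-147.3  -34.9   99.3] -40.0 -30.6
-140 49 [-132.3  -34.9   98.9] -40.2 -30.3
-125 51 [-116.8  -34.7   98.6] -40.3 -30.5
-110 49 [-102.6  -34.9   98.9] -40.3 -30.3
-95 54 [-87.5 -35.1  99. ] -40.4 -30.3
-80 52 [-72.5 -34.9  98.9] -40.6 -30.2
-65 47 [-57.8 -34.6  99.4] -39.7 -29.9
-50 136 [-45.3 -33.1  98. ] -56.6 -13.4
```

View pics/c3.png

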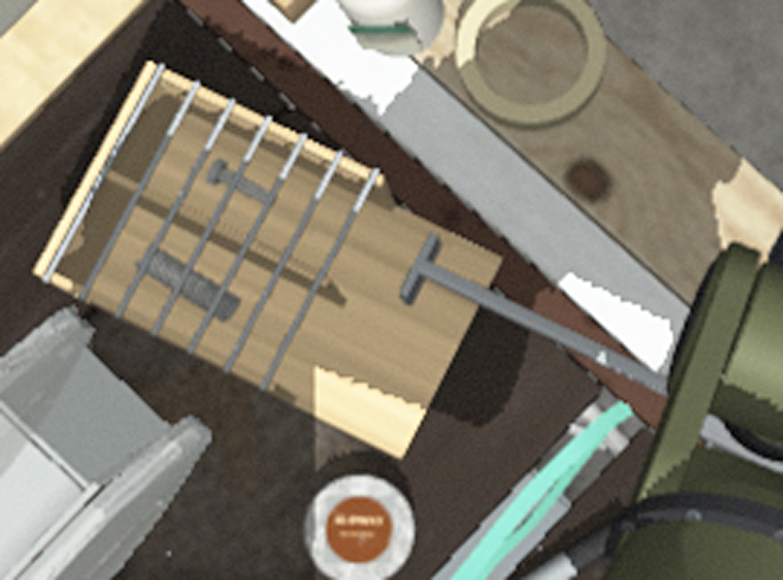

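View pics/side1.png

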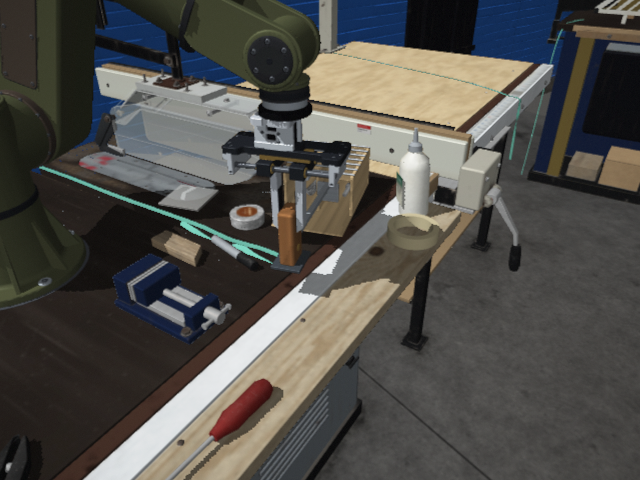

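The shaft is level and parallel to the rack at y≈-35, with the blade about 45 mm before the mouth. In c3 the blade is at (420,268), the bolt at (240,180) and the spring at (188,284), undisturbed. I'll lower to insertion height, then go in.

Call:
{"op": "servo_tool", "data": {"motion": [[[0.004,-0.002,-0.02,0,0,0,1],[0.004,-0.002,-0.04,0,0,0,1],[0.004,-0.002,-0.06,0,0,0,1],[0.004,-0.002,-0.06,0,0,0,1],[0.004,-0.002,-0.06,0,0,0,1]]]}}

```text
clock: 4.2
eef_pos: [498.8, -151.0, 92.1]
eef_rot: [-3.141, 0.0, 1.125]
wrist_force: [-0.6, 0.7, -1.7]
finger_gap: 25.7
finger_force: 60.0
```

Call:
{"op": "servo_tool", "data": {"motion": [[[0.017,0.036,0,0,0,0,1],[0.034,0.072,0,0,0,0,1],[0.052,0.109,0,0,0,0,1],[0.069,0.145,0,0,0,0,1],[0.086,0.181,0,0,0,0,1],[0.103,0.217,0,0,0,0,1],[0.121,0.253,0,0,0,0,1],[0.138,0.289,0,0,0,0,1],[0.156,0.327,0,0,0,0,1],[0.156,0.327,0,0,0,0,1]]]}}

```text
clock: 5.2
eef_pos: [577.7, 14.4, 92.8]
eef_rot: [3.141, -0.001, 1.127]
wrist_force: [-0.9, -0.9, -2.4]
finger_gap: 25.8
finger_force: 60.0
```

```bash
python3 - <<'E'
from h import *
s=manip.read_state();print(s['eef_pos'].round(1),s['eef_rot'],s['wrist_force'].round(1))
cap('top','top2')
W=pts('top2').reshape(-1,3); k=np.load('rack.npz'); Q=W.copy(); Q[:,:2]=(W[:,:2]-k['o'])@k['R']
m=(np.abs(Q[:,1]+36)<29)&(Q[:,2]>60)&(Q[:,2]<78)&(Q[:,0]>100)&(Q[:,0]<155);s=Q[m]
b=s[np.abs(s[:,1]+36)>8]; print('blade',len(b),np.percentile(b,[2,50,98],axis=0).round(1))
im=cv2.imread('pics/top2.png')[140:300,130:320];cv2.imwrite('pics/c4.png',cv2.resize(im,None,fx=3.7,fy=3.7,interpolation=2))
E
```

```text
[577.7  14.4  92.8] [ 3.14085046e+00 -6.14310802e-04  1.12748629e+00] [-0.9 -0.9 -2.4]
blade 51 [[133.1 -59.3  60.7]
 [135.2 -46.9  67.5]
 [138.8 -17.1  73.4]]
```

View pics/c4.png

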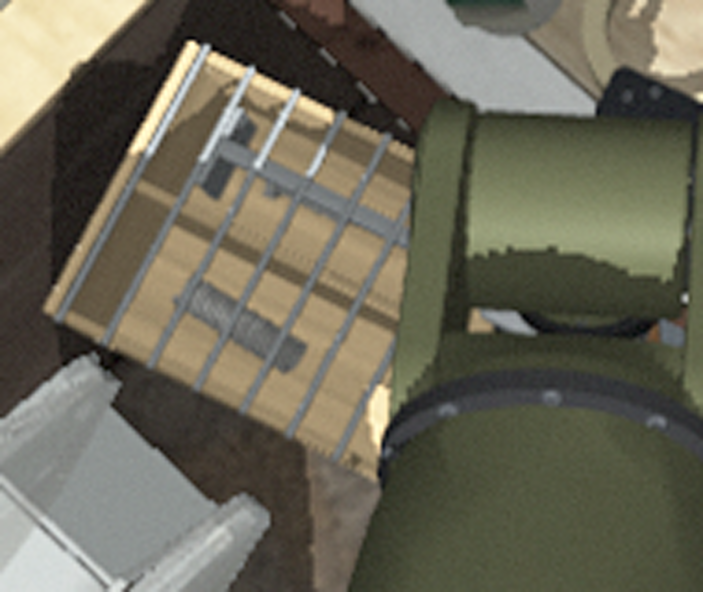

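The blade is behind the bolt head, centred at x≈136 with its front face at about 133; the head ends at about 122. Now I'll lower it.

Call:
{"op": "servo_tool", "data": {"motion": [[[0,0,-0.012,0,0,0,1],[0,0,-0.024,0,0,0,1],[0,0,-0.036,0,0,0,1],[0,0,-0.044,0,0,0,1],[0,0,-0.05,0,0,0,1],[0,0,-0.05,0,0,0,1],[0,0,-0.05,0,0,0,1],[0,0,-0.05,0,0,0,1]]]}}

```text
clock: 6.05
eef_pos: [576.9, 12.4, 67.8]
eef_rot: [3.141, 0.0, 1.125]
wrist_force: [-4.4, -1.4, 5.1]
finger_gap: 25.6
finger_force: 60.0
```

Call:
{"op": "servo_tool", "data": {"motion": [[[0,0,0.002,0,0,0,1],[-0.007,-0.014,0.002,0,0,0,1],[-0.014,-0.029,0.002,0,0,0,1],[-0.021,-0.043,0.002,0,0,0,1],[-0.028,-0.058,0.002,0,0,0,1],[-0.035,-0.073,0.002,0,0,0,1],[-0.042,-0.088,0.002,0,0,0,1],[-0.049,-0.103,0.002,0,0,0,1],[-0.056,-0.118,0.002,0,0,0,1],[-0.063,-0.132,0.002,0,0,0,1]]]}}

```text
clock: 7.05
eef_pos: [545.1, -54.0, 68.5]
eef_rot: [3.142, -0.0, 1.125]
wrist_force: [-0.0, 0.5, -3.4]
finger_gap: 26.0
finger_force: 60.0
```

Call:
{"op": "servo_tool", "data": {"motion": [[[-0.008,-0.017,0,0,0,0,1],[-0.016,-0.033,0,0,0,0,1],[-0.024,-0.05,0,0,0,0,1],[-0.032,-0.067,0,0,0,0,1],[-0.04,-0.084,0,0,0,0,1],[-0.048,-0.1,0,0,0,0,1],[-0.056,-0.117,0,0,0,0,1],[-0.064,-0.134,0,0,0,0,1],[-0.072,-0.151,0,0,0,0,1],[-0.079,-0.166,0,0,0,0,1]]]}}

```text
clock: 8.05
eef_pos: [505.6, -137.1, 68.4]
eef_rot: [3.142, -0.0, 1.125]
wrist_force: [0.7, -0.1, -2.0]
finger_gap: 25.8
finger_force: 60.0
```

```bash
python3 - <<'E'
from h import *
s=manip.read_state();print(s['eef_pos'].round(1),s['eef_rot'],s['wrist_force'].round(1))
cap('top','top3')
im=cv2.imread('pics/top3.png')[140:300,130:330];cv2.imwrite('pics/c5.png',cv2.resize(im,None,fx=3.7,fy=3.7,interpolation=2))
E
```

```text
[ 505.6 -137.1   68.4] [ 3.14156159e+00 -9.12058039e-06  1.12546735e+00] [ 0.7 -0.1 -2. ]
```

View pics/c5.png

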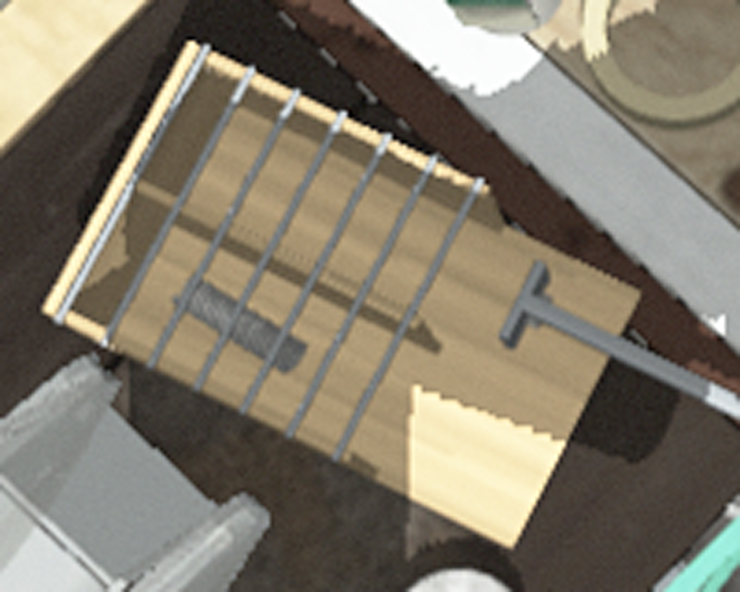

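The bolt is out on the sill under the shaft, with its head at (548,315) just in front of the blade. The spring hasn't moved. I'll lower slightly, let go and rise.

Call:
{"op": "servo_tool", "data": {"motion": [[[0,0,-0.002,0,0,0,1],[0,0,-0.005,0,0,0,1],[0,0,-0.005,0,0,0,1],[0,0,-0.005,0,0,0,0],[0,0,-0.005,0,0,0,0],[0,0,-0.005,0,0,0,0],[0,0,-0.005,0,0,0,0],[0,0,-0.005,0,0,0,0],[0,0,-0.005,0,0,0,0],[0,0,-0.005,0,0,0,0]]], "newtons": 60}}

```text
clock: 9.1
eef_pos: [505.9, -136.3, 65.9]
eef_rot: [-3.142, 0.0, 1.126]
wrist_force: [-0.1, 0.0, 0.6]
finger_gap: 78.1
finger_force: 0.0
```

Call:
{"op": "servo_tool", "data": {"motion": [[[0,0,0,0,0,0,0],[0,0,0,0,0,0,0],[0,0,0.05,0,0,0,0],[0,0,0.1,0,0,0,0],[0,0,0.17,0,0,0,0],[0,0,0.24,0,0,0,0],[0,0,0.3,0,0,0,0],[0,0,0.3,0,0,0,0],[0,0,0.3,0,0,0,0],[0,0,0.3,0,0,0,0]]]}}

```text
clock: 10.1
eef_pos: [505.5, -136.2, 214.7]
eef_rot: [-3.14, 0.0, 1.126]
wrist_force: [0.7, -0.4, -1.1]
finger_gap: 94.3
finger_force: 0.0
```

```bash
python3 - <<'E'
from h import *
s=manip.read_state();print(s['eef_pos'].round(1),s['finger_gap'],s['wrist_force'].round(1))
cap('side','side4')
im=cv2.imread('pics/side4.png')[130:310,220:460];cv2.imwrite('pics/c6.png',cv2.resize(im,None,fx=3.3,fy=3.3,interpolation=2))
E
```

```text
[ 505.5 -136.2  214.7] 94.3275458755219 [ 0.7 -0.4 -1.1]
```

View pics/c6.png

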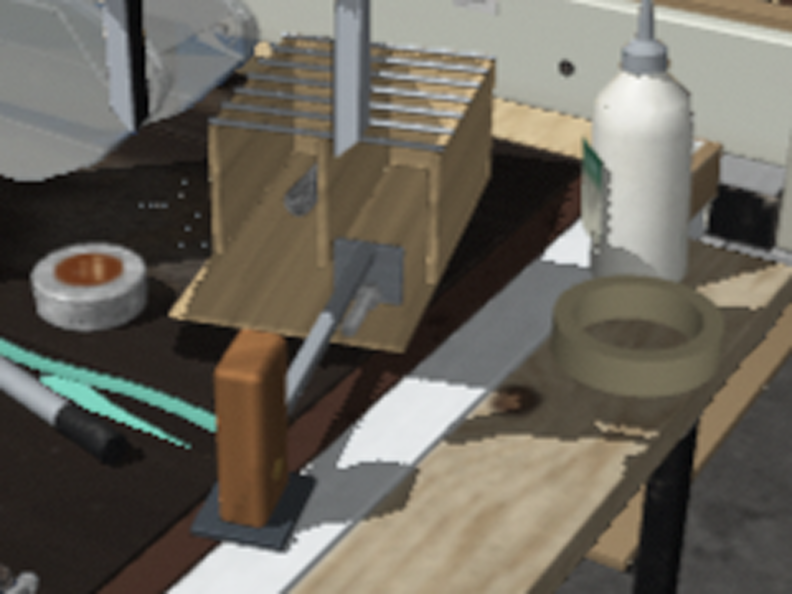

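The picker is standing with its foot on the table and its blade on the sill. The bolt lies on the sill in front of the blade at about (362,310), the spring is in its bay, and the robot is clear.

```bash
python3 -c "
from cell import manip
print(manip.sign_off())"
```

```text
the job is handed in; nothing more can be done
None
```

I drew the bolt out onto the sill with the picker, left the spring in its bay, let go of the picker on the table and handed the job in at about 10 s; sign-off returned no verdict.

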